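# Vent the microphone dryer: cover up, bayonet cap in, held at half-turn

### The job

On the studio desk, fold the microphone dryer's hinged cover up until it stands upright. Then insert the loose bayonet cap into the well beneath, fully home with its lugs through the two notches, and twist it clockwise (seen from above) to the half-way mark, 45 degrees, never on to the lock click. Finish while still gripping the cap there, since a spring turns it back towards the notches if let go; leave the cover upright and the mug, microphone and pedal alone.

Things in the scene. Friction and masses are not known exactly. Their poses are not given: they have to be found in the camera images.
- dryer: Squat grey desktop box that dries microphones, fixed to the desk: 200 (x) by 280 (y) by 60 mm high. Origin on the desk, under the centre of the round well; its y axis points to the cover's hinge side, z up.
- mouth (a point): Centre of the well's mouth, level with the top of its steel collar (86 mm across), 66 mm above the desk; axes as the dryer's. The hole is 44 mm wide, with two 13 mm wide notches on the +y and -y sides reaching 31 mm from the axis. Below the 6 mm thick flange is a bore of 31 mm radius, its floor 47 mm above the desk.
- half_mark (a point): Top of one of two small raised steel pips (8 mm across) on the box top on either side of the well, 50 mm from its axis, 64 mm above the desk. The cap is half-way when its fin points at them: 45 degrees clockwise from above, from the notches.
- well (a point): Centre of the well's floor, 47 mm above the desk. In the well the cap turns at most 7 degrees anticlockwise from the notches. Clockwise, after 5 degrees or so its lugs meet a sprung ring that pushes back with 0.03 rising to 0.16 N m. The lock click begins about 69 degrees from the notches, the end stop is near 90.
- cover (a joint): Angle of the cover: 0 closed flat over the well, 1.571 upright, 2.0 fully back. Black plate 130 mm (along the hinge) by 160 mm (hinge to free edge) by 5 mm. It starts ajar (40 to 57 degrees); its stiff hinge stays where left (0.3 N m of friction, 2 to 3 N at the free edge). A finger beneath its free edge can push it up, rising with the edge.
- cover_edge (a point): Middle of the cover's free edge, on its underside; 160 mm from the hinge.
- cover_hinge (a point): Middle of the hinge line, which runs along the dryer's x: 115 mm to the +y side of the well's axis, 67 mm above the desk.
- cap: Loose aluminium bayonet cap, about 140 g, upright on the desk on its plug. Origin: centre of the plug's underside, z up. Plug 40 mm across, 17 mm deep, bevelled foot; plate 72 mm across from 17 to 23 mm; upright grip fin 12 mm thick (x), 56 mm long (y), from 23 to 51 mm. Fully home, the plate rests on the collar, origin 49 mm above the desk; only there (within 2 mm) can it turn.
- cap_lug (a point): Outer end of one of the cap's two lugs, on the +y side, 28 mm from its axis, 6 mm above its underside; the other faces it across the plug (the cap fits either way round). Lugs are 8 mm wide, in line with the grip fin above, from 3 to 9 mm up, with a thin rib beneath down to 0.
- mug: White mug, 80 mm across, 90 mm high, a bystander. Origin under its centre.
- deskmic: Desk microphone on a round foot, 110 mm across, 226 mm high, a bystander. Origin under its centre.
- pedal: Aluminium effects pedal, 120 by 70 by 49 mm, a bystander. Origin under its centre.
Things that resemble listed ones, but are neither listed nor needed, are in the scene too. Leave any turquoise look-alike of the cap alone.

How it is judged (in metres and radians):
On the way, in this order (a step that is already met when the one before it is completed fails the run):
1. the cover stands upright, within 10 degrees (value of joint cover between 1.396 and 1.746 rad), for 0.3 s.
2. the cap is fully home in the well, its lugs at the notches (within 15 degrees) (z of cap in the frame of dryer below 0.054 m and horizontal distance between cap and mouth below 0.006 m and angle between the x axis of cap and the x axis of dryer, either way round below 0.26 rad), for 0.1 s.
At the end, for the whole second after the job is handed in: The cap is in the well (origin within 5 mm of fully home, 6 mm of the axis), twisted 45 degrees clockwise from the notches within 12 degrees, and gripped by the fingers with over 2 N; the cover still stands within 12 degrees of upright. The program ends holding it (z of cap in the frame of dryer below 0.054 m and horizontal distance between cap and mouth below 0.006 m and angle between the x axis of cap and the x axis of dryer, either way round between 0.576 and 0.995 rad and contact force between the fingers and cap above 2 N and value of joint cover between 1.361 and 1.781 rad); the arm keeps its last pose, push and grip.
It fails at once if the cap is twisted on to the lock click (over 70 degrees) (z of cap in the frame of dryer below 0.054 m and horizontal distance between cap and mouth below 0.006 m and angle between the x axis of cap and the x axis of dryer, either way round above 1.22 rad).
It fails at once if the mug is shifted by over 30 mm (distance of mug from where it was at the start of the episode above 0.03 m).
It fails at once if the deskmic is shifted by over 30 mm (distance of deskmic from where it was at the start of the episode above 0.03 m).
It fails at once if the pedal is shifted by over 30 mm (distance of pedal from where it was at the start of the episode above 0.03 m).
It also fails if it takes over 72 s, if anything falls off the work surface, if the arm or the gripper's body presses on something with over 40 N, if the wrist force passes 120 N, or if a joint passes its speed limit or range.

### The arm

A 6-joint arm with a two-finger parallel gripper is mounted at the origin on the work surface. World frame = base frame: x ahead of the robot, y to its left, z up, the work surface at z = 0. Lengths are in m, angles in degrees, forces in N, time in s.
With the tool pointing down it reaches from about 0.4 to 0.825 m from the base axis. Payload 7 kg.
Tool frame: the origin (TCP) lies midway between the tips of the shut fingers; the grasp point (between the pads) lies 19 mm behind it; z points along the fingers, y is the line along which they close (so a half turn about z gives the same grasp; the last joint's range is limited). The gripper opens to 88 mm and grips with 3 to 60 N. Pads are 19 mm wide; open, the fingers measure 130 mm over their backs; the gripper's body (78 mm by 193 mm) begins 47 mm behind the grasp point.
Start: joints at [-59.811, 20.546, 0.682, 0, -70.136, -16.507], TCP at [0.16, -0.656, 0.227] pointing down, gripper open.
Joint ranges: [-176.03, 176.03], [-82.01, 121.73], [-58.28, 71.71], [-173.87, 95.51], [-174.79, -0.11], [-173.66, 173.66]. Speed limits (degrees/s): [136.94, 136.94, 172.46, 180, 180, 180].

### API

Orientations are given as [roll, pitch, yaw] about the fixed x, y, z axes, in that order (R = Rz(yaw) Ry(pitch) Rx(roll)).
In Python, from plant import ctrl gives the robot as it stands. The module is installed in compiled form; this text tells all that it offers.
- The arm moves only by the tool send_rows, never from a script. Its argument "plan" is a list that holds one entry, the list of rows, each a list of 6 numbers: the shift along the tool's x, y, z in cm, then the turn, a rotation vector about the tool's x, y, z in degrees. A call has 1 to 8 rows; each row is the pose to reach, as a shift and turn from the pose commanded when the call began, along the tool's axes at that moment; what a row does not reach only later rows make up. A row lasts 1/12 s, in which the tool goes at most 41.7 mm and 7.16 degrees, less where a joint would pass 70% of its speed; a pose out of reach is approached as far as the arm can. A call with a gripper value outside its range is refused whole. "fingers" is the opening, from 0 (shut) to 1 (fully open), set as the call begins (left out, the last holds). The fingers move at their own pace and stop on an object; the grip force is fixed at half the most. Time passes only in rows, so rows that repeat a pose let the fingers close. It gives the time, the measured TCP pose, the force, the opening and the grip force at its end, in the units of the state.
- ctrl.get_obs(): the state, without advancing time (a new reading comes with each control period).
- ctrl.snapshot(name): name is "scene" or "top" or "wrist"; returns a dict with "img" (480x640x3 uint8, red, green, blue), "K" (3x3 intrinsics, pixels), "pose" (4x4, takes a point from camera to world coordinates). Camera axes: x right, y down, z forward; pixel columns grow to the right and rows downward; lengths in m; the calibration is good to about 2 mm. A picture is of the moment at which its call begins. There is no depth.
- ctrl.close_job(): hands the job in; it is judged then, once.
The state is a dict: "clock": time; "joint_pos": joint angles; "qvel": joint speeds; "tau": joint torques, N m; "tool_pos": TCP position; "orientation": TCP orientation; "force": force on the tool from outside, world axes, zero at the start; "moment": the same for the moment, N m; "opening": finger opening in m; "gripper_force": force on a finger pad.
Only numpy, scipy, OpenCV 4.12 (cv2) and the standard library are available. Lean on these libraries where they do the work, as an engineer would, in place of code of your own. Each camera call takes 0.05 s, during which the arm holds its last target. There are 200 camera calls.

## Working session

There is one attempt and no reset: what is moved stays moved. The work goes in short steps, Python scripts to look and compute and a tool call to move; the robot and the scene stay as the last step left them, time stands still between calls to the robot, and variables do not carry over. Pictures are saved under pics/ and viewed, at most 10 in all, crops included, and the job is handed in when it is done.

Besides the shell and the picture viewer there is one more tool, called after "Request:" in YAML: its name, and indented under it one key for each argument. send_rows: Moves the arm, as the interface text tells. Its arguments: {"type":"object","properties":{"plan":{"type":"array","items":{"type":"array","items":{"type":"array","items":{"type":"number"}}}},"fingers":{"type":"number"}},"required":["plan"]}

```bash
mkdir -p pics; cat > h.py <<'E'
import numpy as np, cv2
from plant import ctrl
from scipy.spatial.transform import Rotation as R
def snap(n,f=None):
    s=ctrl.snapshot(n)
    if f: cv2.imwrite('pics/'+f,s['img'][:,:,::-1])
    return s
def ray(s,u,v):
    T=np.array(s['pose']);d=T[:3,:3]@np.linalg.inv(s['K'])@[u,v,1.];return T[:3,3],d
def onz(s,u,v,z):
    o,d=ray(s,u,v);return o+d*(z-o[2])/d[2]
def proj(s,p):
    T=np.array(s['pose']);c=np.array(s['K'])@(T[:3,:3].T@(np.array(p)-T[:3,3]));return c[:2]/c[2]
def tri(s1,p1,s2,p2):
    o1,d1=ray(s1,*p1);o2,d2=ray(s2,*p2)
    A=np.c_[d1,-d2];t=np.linalg.lstsq(A,o2-o1,rcond=None)[0]
    a,b=o1+d1*t[0],o2+d2*t[1];return (a+b)/2,np.linalg.norm(a-b)
def tool():
    o=ctrl.get_obs();return np.array(o['tool_pos']),R.from_euler('xyz',o['orientation'],degrees=True)
E
python3 - <<'E'
from h import *
a=snap('scene','s0.png');b=snap('top','t0.png')
for s in(a,b):print(np.round(s['pose'],3).tolist(),np.round(s['K'],1).tolist())
o=ctrl.get_obs();print(o)
E
```

```text
[[-0.619, 0.64, -0.455, 0.999], [0.785, 0.498, -0.368, 0.26], [-0.01, -0.585, -0.811, 0.758], [0.0, 0.0, 0.0, 1.0]] [[467.6, 0.0, 325.8], [0.0, 467.6, 241.7], [0.0, 0.0, 1.0]]
[[0.027, -0.99, 0.139, 0.482], [-1.0, -0.029, -0.01, -0.042], [0.014, -0.139, -0.99, 1.163], [0.0, 0.0, 0.0, 1.0]] [[487.4, 0.0, 319.9], [0.0, 487.4, 237.0], [0.0, 0.0, 1.0]]
{'clock': 0.1, 'joint_pos': array([-5.98100519e+01,  2.05888739e+01,  6.38132565e-01, -1.93710105e-02,
       -7.01353160e+01, -1.65079468e+01]), 'qvel': array([ 0.09833095, -0.11085557,  0.124522  ,  0.00632316,  0.04402952,
        0.02489139]), 'tau': array([-2.09174366e-03, -5.84163272e+01,  2.93752223e+01,  7.01570079e+00,
        1.01233352e-02, -4.93525954e-05]), 'tool_pos': array([ 0.1595473 , -0.65541329,  0.22568705]), 'orientation': array([ 1.79912315e+02, -6.99541440e-03, -1.66324589e+02]), 'force': array([0.60316879, 0.16694642, 0.3256082 ]), 'moment': array([ 0.03553139, -0.0124826 ,  0.00059695]), 'gripper_force': 0.0, 'opening': 0.08741200909518154}
```

View pics/s0.png

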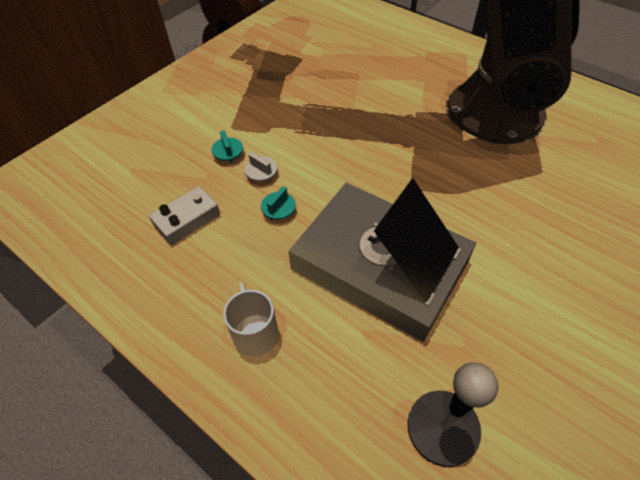

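View pics/t0.png

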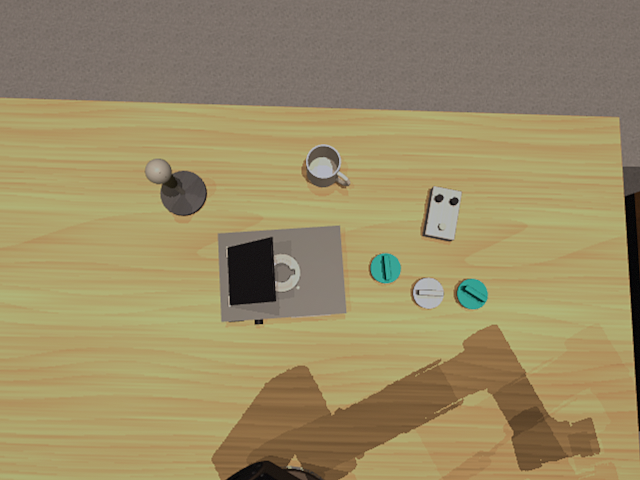

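The scene picture shows the aluminium cap at (261,169), the turquoise look-alikes at (228,148) and (279,206), the dryer near (385,255) and its cover edge at about (412,182) to (378,230).
The top picture shows these candidates for the cap: turquoise at (385,268), turquoise at (472,294) and bare aluminium at (428,293). I choose the aluminium one. The dryer's collar is at (283,273) and the hinge is on its left, which is world +y.

```bash
python3 - <<'E'
from h import *
a=snap('scene');b=snap('top')
A=a['img'][:,:,::-1];B=b['img'][:,:,::-1]
def z(I,x0,y0,w,h,W,H): return cv2.resize(I[y0:y0+h,x0:x0+w],(W,H),interpolation=cv2.INTER_CUBIC)
m=np.vstack([np.hstack([z(B,210,215,140,115,490,402),z(B,400,265,52,66,310,402)]),
 np.hstack([z(A,360,170,120,60,400,198),z(A,360,170,1,1,40,198)*0,z(A,230,140,60,33,360,198)])])
cv2.imwrite('pics/c1.png',m)
# masks
hsv=cv2.cvtColor(B,cv2.COLOR_BGR2HSV)
box=((hsv[...,1]<80)).astype('uint8'); box[:215]=0;box[335:]=0;box[:,:200]=0;box[:,365:]=0
n,l,st,_=cv2.connectedComponentsWithStats(box);k=1+np.argmax(st[1:,4]);
c=cv2.findContours((l==k).astype('uint8'),cv2.RETR_EXTERNAL,cv2.CHAIN_APPROX_NONE)[0][0]
r=cv2.minAreaRect(c);print('box',r,cv2.boxPoints(r).tolist())
P=np.array([onz(b,*p,.06)[:2] for p in c[:,0]]).astype('float32')
r=cv2.minAreaRect(P);print('world',r)
for nm,s,x0,y0,x1,y1 in(('top',b,405,270,452,318),('scene',a,240,148,282,188)):
    I=s['img'][:,:,::-1];hs=cv2.cvtColor(I,cv2.COLOR_BGR2HSV);mk=np.zeros(I.shape[:2],'uint8')
    mk[y0:y1,x0:x1]=((hs[y0:y1,x0:x1,1]<70)&(hs[y0:y1,x0:x1,2]>60))
    c=max(cv2.findContours(mk,cv2.RETR_EXTERNAL,cv2.CHAIN_APPROX_NONE)[0],key=cv2.contourArea)
    (u,v),rad=cv2.minEnclosingCircle(c);print(nm,'cap',u,v,rad,onz(s,u,v,.023),cv2.fitEllipse(c))
E
```

```text
box ((280.4447326660156, 275.1703796386719), (92.99356842041016, 125.92047119140625), 86.18592071533203) [[214.53102111816406, 232.96463012695312], [340.172607421875, 224.58853149414062], [346.35845947265625, 317.3761291503906], [220.71685791015625, 325.7522277832031]]
world ((0.5488535165786743, 0.032857269048690796), (0.20969462394714355, 0.28099575638771057), 5.4879021644592285)
top cap 428.5 292.5 15.953156471252441 [ 0.51882811 -0.30986229  0.023     ] ((428.09173583984375, 292.7358093261719), (30.1090030670166, 30.894460678100586), 140.9960174560547)
scene cap 260.2826232910156 165.32608032226562 16.710254669189453 [ 0.5125436  -0.31560393  0.023     ] ((259.5863037109375, 167.3502960205078), (25.953311920166016, 29.7099552154541), 97.83386993408203)
```

View pics/c1.png

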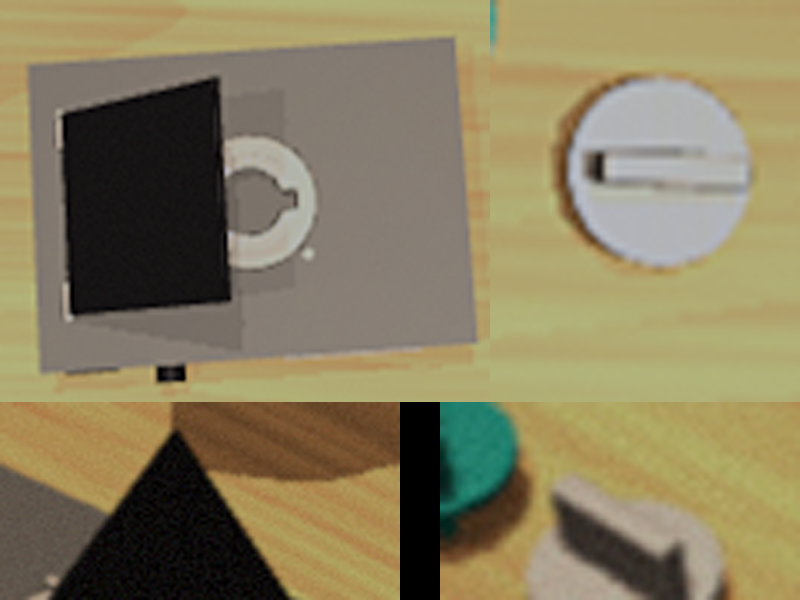

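The crop confirms the choice: a bare aluminium cap with its fin nearly along world y. The dryer is yawed about +5°, with the well at top pixel (281,273). The cover's free edge runs from (272.6,237.3) to (275.7,300.7) in the top view, and from (412,180) to (377,232) in the scene view.

```bash
python3 - <<'E'
from h import *
a=snap('scene');b=snap('top')
w=onz(b,281.0,272.6,.066);print('well',w)
p=[tri(b,(272.6,237.3),a,(412,180)),tri(b,(275.7,300.7),a,(377,232)),tri(b,(272.6,237.3),a,(377,232)),tri(b,(275.7,300.7),a,(412,180))]
for q in p:print(np.round(q[0],3),round(q[1],4))
yaw=np.radians(5.2);ex=np.array([np.cos(yaw),np.sin(yaw)]);ey=np.array([-ex[1],ex[0]])
for u in((272.6,237.3),(275.7,300.7)):
  for z in(.17,.18,.19,.2):
    q=onz(b,*u,z)[:2]-w[:2];print(z,np.round([q@ex,q@ey],3),np.hypot(q@ey-.115,z-.067),np.degrees(np.arctan2(z-.067,.115-q@ey)))
t,r=tool();print(t,r.as_matrix().round(3).tolist())
for q in(onz(b,219.2-1,233.5,.06),onz(b,339.8,225.5,.06),onz(b,346.3,312.5,.06)):print(q[:2], (q[:2]-w[:2])@ex,(q[:2]-w[:2])@ey)
E
```

```text
well [0.55274826 0.03243916 0.066     ]
[0.592 0.056 0.289] 0.0453
[0.505 0.021 0.044] 0.0539
[0.615 0.047 0.182] 0.0062
[0.489 0.034 0.183] 0.0015
0.17 [0.066 0.007] 0.14923294799199263 43.64563457844214
0.18 [0.065 0.006] 0.1568209019971321 46.10133031380567
0.19 [0.063 0.006] 0.16467009374504826 48.326692815039635
0.2 [0.062 0.005] 0.17274491650641244 50.34682702972559
0.17 [-0.063  0.007] 0.14906126451758642 43.708610516490175
0.18 [-0.063  0.006] 0.15665805564992147 46.16325901527836
0.19 [-0.063  0.006] 0.1645155352217986 48.387200700401976
0.2 [-0.064  0.005] 0.17259810360338487 50.40566413004414
[ 0.15959982 -0.65569427  0.22622617] [[-0.972, -0.236, -0.0], [-0.236, 0.972, 0.001], [0.0, 0.001, -1.0]]
[0.63817098 0.17925872] 0.09837779209705282 0.13847323048400023
[ 0.66483032 -0.09770577] 0.09982540332424716 -0.13976759318300613
[ 0.46804622 -0.11650473] -0.09785260889442231 -0.14065412936728586
```

Request:
send_rows:
  plan:
    - [[-3.5, 3.4, 0, 0, 0, -5], [-7, 6.8, 0, 0, 0, -10], [-10.5, 10.2, 0, 0, 0, -15], [-14, 13.6, 0, 0, 0, -20], [-17.5, 17, 0, 0, 0, -25], [-21, 20.4, 0, 0, 0, -30], [-24.5, 23.8, 0, 0, 0, -35], [-28, 27.2, 0, 0, 0, -40]]
  fingers: 0

```text
clock: 0.97
tool_pos: [0.3376, -0.3719, 0.2268]
orientation: [-180.0, 0.0, -126.1]
force: [1.3, -0.6, 0.2]
opening: 0.0396
gripper_force: 0.0
```

```bash
cat >> h.py <<'E'
YAW=5.2; W=np.array([.5527,.0324])
ex=np.array([np.cos(np.radians(YAW)),np.sin(np.radians(YAW))]);ey=np.array([-ex[1],ex[0]])
def dry(x,y,z): return np.r_[W+x*ex+y*ey,z]
def togo(p,yaw):
    "shift (cm, tool axes) and turn (deg) to TCP p, tool down, yaw; also the present state"
    t,r=tool();q=R.from_euler('xyz',[180,0,yaw],degrees=True)
    o=ctrl.get_obs();print('t',round(o['clock'],2),'tcp',t.round(4),'F',np.round(o['force'],1),'open',round(o['opening'],4),'grip',round(o['gripper_force'],1),'j',np.round(o['joint_pos'],1))
    print('go',(r.inv().apply(p-t)*100).round(2),np.degrees((r.inv()*q).as_rotvec()).round(2))
E
python3 - <<'E'
from h import *
togo(dry(0,-.05,.165),YAW-90)
E
```

```text
t 0.97 tcp [ 0.3376 -0.3719  0.2268] F [ 1.3 -0.6  0.2] open 0.0396 grip 0.0 j [-25.3   4.1 -20.7   0.  -65.2 -10.8]
go [-41.58   3.13   6.19] [-4.000e-02 -1.000e-02 -4.128e+01]
```

Request:
send_rows:
  plan:
    - [[0, 0, 0, 0, 0, 0], [0, 0, 0, 0, 0, 0], [0, 0, 0, 0, 0, 0]]

```text
clock: 1.22
tool_pos: [0.3373, -0.3734, 0.2268]
orientation: [-180.0, -0.0, -126.3]
force: [0.4, -0.2, 0.6]
opening: 0.0197
gripper_force: 0.0
```

```bash
python3 - <<'E'
from h import *
togo(dry(0,-.05,.165),YAW-90)
E
```

```text
t 1.22 tcp [ 0.3373 -0.3734  0.2268] F [ 0.4 -0.2  0.6] open 0.0197 grip 0.0 j [-25.5   4.2 -20.5   0.  -65.2 -10.8]
go [-41.71   3.34   6.18] [-2.000e-02 -1.000e-02 -4.147e+01]
```

Request:
send_rows:
  plan:
    - [[-4, 0.3, 0, 0, 0, -5], [-8, 0.6, 0, 0, 0, -10], [-12, 0.9, 0, 0, 0, -15], [-16, 1.2, 0, 0, 0, -20], [-20, 1.5, 0, 0, 0, -25], [-24, 1.8, 0, 0, 0, -30], [-28, 2.1, 0, 0, 0, -36], [-32, 2.4, 0, 0, 0, -41.5]]

```text
clock: 1.88
tool_pos: [0.5078, -0.1014, 0.2266]
orientation: [-180.0, -0.0, -84.7]
force: [1.6, -0.9, -0.1]
opening: 0.0007
gripper_force: 0.0
```

```bash
python3 - <<'E'
from h import *
togo(dry(0,-.05,.165),YAW-90)
E
```

```text
t 1.88 tcp [ 0.5078 -0.1014  0.2266] F [ 1.6 -0.9 -0.1] open 0.0007 grip 0.0 j [ 10.5   5.7 -18.9   0.  -65.4  -5.2]
go [-7.91 -5.69  6.16] [-0.   -0.01  0.09]
```

Request:
send_rows:
  plan:
    - [[-2, -1.5, 0, 0, 0, 0], [-4, -3, 1.5, 0, 0, 0], [-6, -4.5, 3.5, 0, 0, 0], [-7.9, -5.7, 6, 0, 0, 0], [-9.5, -5.7, 6.1, 0, 0, 0], [-11, -5.7, 6, 0, 0, 0], [-12.5, -5.7, 5.8, 0, 0, 0], [-13.4, -5.7, 5.2, 0, 0, 0]]

```text
clock: 2.55
tool_pos: [0.5518, 0.0358, 0.1736]
orientation: [179.9, -0.1, -85.0]
force: [0.6, -2.8, -0.2]
opening: 0.0007
gripper_force: 6.2
```

Request:
send_rows:
  plan:
    - [[-0.9, 0, -0.8, 0, 0, 0], [-1.8, 0, -1.4, 0, 0, 0], [-2.8, 0, -2, 0, 0, 0], [-3.8, 0, -2.5, 0, 0, 0], [-4.9, 0, -2.9, 0, 0, 0], [-5.9, 0, -3.3, 0, 0, 0], [-6.9, 0, -3.5, 0, 0, 0], [-7.9, 0, -3.6, 0, 0, 0]]

```text
clock: 3.22
tool_pos: [0.5448, 0.1168, 0.2113]
orientation: [-179.9, 0.0, -84.8]
force: [-0.2, -2.3, 2.0]
opening: 0.0007
gripper_force: 1.2
```

```bash
python3 - <<'E'
from h import *
togo(dry(0,.0966,.212),YAW-90)
a=snap('scene','s1.png')['img'];b=snap('top','t1.png')['img']
cv2.imwrite('pics/c2.png',np.hstack([cv2.resize(i,(400,300)) for i in(a[140:380,280:600],b[180:360,170:410])])[:,:,::-1])
E
```

```text
t 3.22 tcp [0.5448 0.1168 0.2113] F [-0.2 -2.3  2. ] open 0.0007 grip 1.2 j [ 32.2  10.1 -15.7   0.  -64.1 -27.1]
go [-1.18 -0.02 -0.07] [-0.05  0.    0.01]
```

View pics/c2.png

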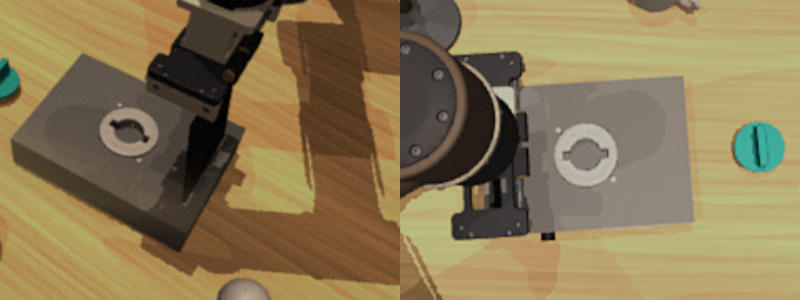

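The cover has risen with the finger and the collar and notches are visible. It needs about 2 cm more.

Request:
send_rows:
  plan:
    - [[-0.6, 0, 0, 0, 0, 0], [-1.2, 0, 0, 0, 0, 0], [-1.8, 0, 0, 0, 0, 0], [-2.3, 0, 0, 0, 0, 0], [-2.3, 0, 0, 0, 0, 0]]

```text
clock: 3.73
tool_pos: [0.5426, 0.1396, 0.2103]
orientation: [180.0, 0.0, -84.8]
force: [0.3, -0.2, 0.1]
opening: 0.0003
gripper_force: 0.0
```

Request:
send_rows:
  plan:
    - [[2, 0, 0, 0, 0, 0], [5, 0, 0, 0, 0, 0], [9, 0, 0, 0, 0, 0], [13, 0, 0, 0, 0, 0], [17, 0, 0, 0, 0, 0], [21, 0, 0, 0, 0, 0], [25, 0, 0, 0, 0, 0], [29, 0, 0, 0, 0, 0]]
  fingers: 1

```text
clock: 4.4
tool_pos: [0.5688, -0.1518, 0.2105]
orientation: [-180.0, 0.0, -84.8]
force: [1.6, 0.4, 0.2]
opening: 0.0481
gripper_force: 0.0
```

```bash
python3 - <<'E'
from h import *
togo(dry(0,.11,.212),YAW-90)
A=snap('scene','s1.png');B=snap('top','t1.png');a=A['img'];b=B['img']
for th in(85,90,95):
  y=.115-.16*np.cos(np.radians(th));z=.067+.16*np.sin(np.radians(th))
  print(th,[(proj(A,dry(x,y,z)).round(1),proj(B,dry(x,y,z)).round(1)) for x in(-.065,.065)])
print([(proj(A,dry(x,.115,.067)).round(1),proj(B,dry(x,.115,.067)).round(1)) for x in(-.065,.065)])
cv2.imwrite('pics/c3.png',np.hstack([cv2.resize(i,(400,300)) for i in(a[130:310,350:590],b[220:340,200:360])])[:,:,::-1])
# collar fit in top view
hs=cv2.cvtColor(b,cv2.COLOR_RGB2HSV);m=np.zeros(b.shape[:2],'uint8');s=np.s_[245:300,255:310];m[s]=(hs[s][...,2]>135)
c=max(cv2.findContours(m,cv2.RETR_EXTERNAL,cv2.CHAIN_APPROX_NONE)[0],key=cv2.contourArea)
e=cv2.fitEllipse(c);print(e,onz(B,*e[0],.066),cv2.contourArea(c))
E
```

```text
t 4.4 tcp [ 0.5688 -0.1518  0.2105] F [1.6 0.4 0.2] open 0.0481 grip 0.0 j [  4.   13.1 -11.9  -0.  -64.9   1.2]
go [-29.49  -0.06  -0.13] [-0.03  0.03 -0.01]
85 [(array([471. , 184.1]), array([224.1, 304.6])), (array([434.3, 242.1]), array([221.6, 236.9]))]
90 [(array([479.7, 187.4]), array([216.7, 305. ])), (array([443.6, 246.2]), array([214.4, 237.3]))]
95 [(array([488.3, 191.4]), array([209.4, 305.5])), (array([452.8, 250.9]), array([207.2, 237.7]))]
[(array([456.8, 247.9]), array([230.8, 305.1])), (array([424.8, 301.7]), array([228.6, 247. ]))]
((300.74871826171875, 289.5632019042969), (19.766510009765625, 24.339920043945312), 21.188880920410156) [ 0.51608039 -0.01313443  0.066     ] 313.0
```

View pics/c3.png

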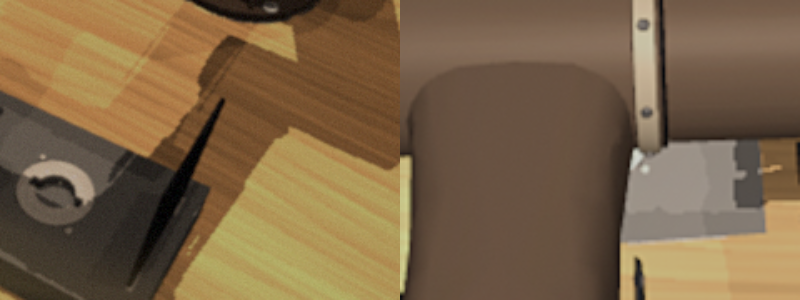

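The cover now stands at about 92–93°: its upper corner is at scene pixel (483,190). On to the cap.

Request:
send_rows:
  plan:
    - [[2.2, 0.9, 0, 0, 0, 1], [4.4, 1.8, 0, 0, 0, 2], [6.6, 2.8, 1, 0, 0, 3], [8.8, 3.8, 2, 0, 0, 4], [11, 4.8, 3, 0, 0, 5], [13.2, 5.7, 4, 0, 0, 5], [15.4, 6.6, 5, 0, 0, 5], [15.4, 6.6, 6, 0, 0, 5]]
  fingers: 1

```text
clock: 5.17
tool_pos: [0.5159, -0.3119, 0.1497]
orientation: [180.0, 0.0, -90.0]
force: [0.3, 0.8, -0.2]
opening: 0.0875
gripper_force: 0.0
```

```bash
python3 - <<'E'
from h import *
togo(np.array([.517,-.311,.03]),-90)
s=snap('wrist','w1.png');print(np.round(s['pose'],3).tolist(),s['K'][0][0]);print(proj(s,[.517,-.311,.023]))
E
```

```text
t 5.17 tcp [ 0.5159 -0.3119  0.1497] F [ 0.3  0.8 -0.2] open 0.0875 grip 0.0 j [-12.6  17.3 -14.7  -0.  -58.   12.7]
go [-0.09 -0.11 11.97] [0.02 0.01 0.05]
[[-1.0, -0.001, -0.0, 0.516], [-0.002, 0.965, 0.264, -0.383], [-0.0, 0.264, -0.965, 0.307], [0.0, 0.0, 0.0, 1.0]] 412.84977541240613
[327.05695608 233.75081698]
```

View pics/w1.png

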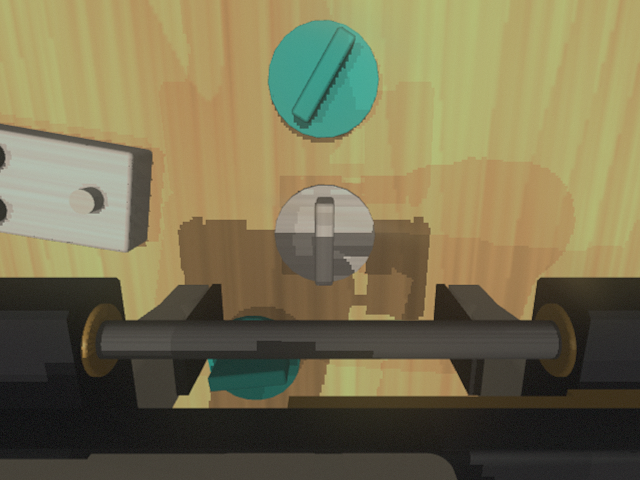

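The wrist view shows the aluminium cap's plate spanning x 275–374 and y 184–282. Its fin runs from (325,200) to (324,283) and the turquoise caps are above and below it.

```bash
python3 - <<'E'
from h import *
s=snap('wrist');I=s['img']
print('plate',onz(s,324.5,232.5,.023),'width',onz(s,275,232.5,.023)[0]-onz(s,374,232.5,.023)[0])
for p in((325,200),(324,283)):print(onz(s,*p,.051))
g=I[:,:,1].astype(int)
for v in(204,212,220,245,260,275):print(v,g[v,308:342])
E
```

```text
plate [ 0.51785866 -0.31054099  0.023     ] width 0.06961299938733129
[ 0.51734049 -0.33838939  0.051     ]
[ 0.51806101 -0.28349728  0.051     ]
204 [155 154 156 156 139  91 108 137 144 152 151 151 155 155 155 154 151 150
 152 149 150 152 147 134 120 131 158 159 159 159 159 158 158 158]
212 [160 160 161 166 142  97 115 143 154 161 161 164 162 164 164 164 163 163
 161 161 164 164 158 138 131 152 167 166 165 166 167 167 166 166]
220 [169 172 171 176 150  87 105 134 144 148 149 149 152 154 153 151 149 148
 146 147 147 147 142 126 127 154 170 167 167 168 166 169 169 168]
245 [100 102  95  83  86  82  80  89  95  98  97 100 101 101 100  99  99 100
  95  95  96  94  91  83  86 101 103  94  85  82  86  84  87  85]
260 [ 84  86  87  84  86  78  76  92  95  96  97  99 100 101 100 100  97  99
  96  97  98  96  91  83  79  87  85  86  84  84  84  86  85  84]
275 [ 82  81  83  79  83  82  80  89  98  97  97  98 100 101 100  99  98  98
  96  96  95  94  87  78  79  81  83  83  83  82  84  82  81  83]
```

Request:
send_rows:
  plan:
    - [[0, -0.2, 3, 0, 0, 0], [-0.1, -0.2, 6, 0, 0, 0], [-0.1, -0.2, 9, 0, 0, 0], [-0.1, -0.2, 11, 0, 0, 0], [-0.1, -0.2, 12.2, 0, 0, 0], [-0.1, -0.2, 12.2, 0, 0, 0]]

```text
clock: 5.77
tool_pos: [0.5179, -0.3069, 0.026]
orientation: [179.8, 0.1, -89.8]
force: [-0.4, -0.3, -0.0]
opening: 0.0879
gripper_force: 0.0
```

Request:
send_rows:
  plan:
    - [[0, 0, 0, 0, 0, 0], [0, 0, 0, 0, 0, 0], [0, 0, 0, 0, 0, 0], [0, 0, 0, 0, 0, 0], [0, 0, 0, 0, 0, 0], [0, 0, 0, 0, 0, 0], [0, 0, 0, 0, 0, 0], [0, 0, 0, 0, 0, 0]]
  fingers: 0

```text
clock: 6.43
tool_pos: [0.5191, -0.3086, 0.0288]
orientation: [-180.0, -0.0, -89.8]
force: [0.2, -0.5, 0.4]
opening: 0.04
gripper_force: 0.0
```

Request:
send_rows:
  plan:
    - [[0, 0, 0, 0, 0, 0], [0, 0, 0, 0, 0, 0], [0, 0, 0, 0, 0, 0], [0, 0, 0, 0, 0, 0]]

```text
clock: 6.77
tool_pos: [0.519, -0.3085, 0.0285]
orientation: [180.0, 0.0, -89.8]
force: [0.1, -0.0, 0.7]
opening: 0.0132
gripper_force: 0.0
```

Request:
send_rows:
  plan:
    - [[0, 0, 0, 0, 0, 0], [0, 0, 0, 0, 0, 0], [0, 0, 0, 0, 0, 0], [0, 0, 0, 0, 0, 0]]

```text
clock: 7.1
tool_pos: [0.5189, -0.3085, 0.0285]
orientation: [180.0, 0.0, -89.8]
force: [-0.5, 0.1, -0.3]
opening: 0.0115
gripper_force: 30.0
```

Request:
send_rows:
  plan:
    - [[0, 0, -1, 0, 0, 0], [0, 0, -3, 0, 0, 0], [0, 0, -6, 0, 0, 0], [0, 0, -9, 0, 0, 0], [0, 0, -12, 0, 0, 0], [0, 0, -12, 0, 0, 0]]

```text
clock: 7.6
tool_pos: [0.5222, -0.3099, 0.156]
orientation: [-179.5, -0.2, -89.7]
force: [2.3, -0.6, -0.3]
opening: 0.0118
gripper_force: 30.0
```

```bash
python3 - <<'E'
from h import *
togo(dry(0,0,.13),YAW-90)
s=snap('wrist');I=s['img'];a=snap('scene')['img']
t,_=tool();print(proj(s,t+[0,0,-.004]),proj(s,t+[0,0,.02]))
cv2.imwrite('pics/c4.png',np.hstack([I[150:480,120:520],a[60:390,60:460]])[:,:,::-1])
E
```

```text
t 7.6 tcp [ 0.5222 -0.3099  0.156 ] F [ 2.3 -0.6 -0.3] open 0.0118 grip 30.0 j [-12.2  17.  -14.3   0.1 -58.2  12.4]
go [-34.23  -3.18   2.49] [-0.53 -0.26 -4.94]
[334.69999242 301.31564435] [335.06057953 326.62919979]
```

View pics/c4.png

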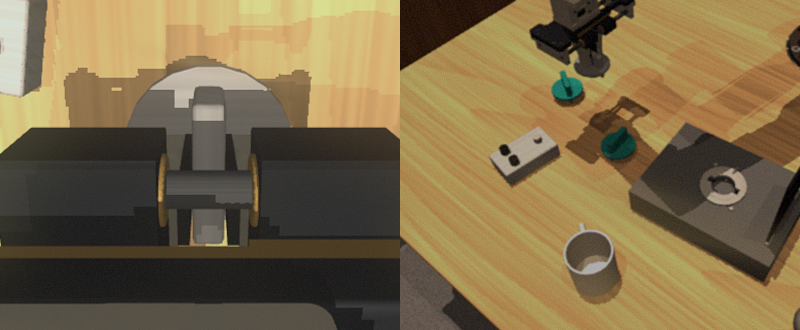

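The cap is held by its fin, and its plate rim shows at wrist pixels (248–410, top 217). The cover is upright and the well can be seen clearly. Next I refine the well position and the cap's offset in the hand.

```bash
python3 - <<'E'
from h import *
t,_=tool()
s=snap('wrist');p=onz(s,328.5,216.5,t[2]-.0055);print('cap centre rel TCP y',p[1]+.036-t[1],'x rel', p[0]-t[0])
for n in('top','scene'):
    S=snap(n);I=S['img'];c0=proj(S,dry(0,0,.066));x,y=c0.astype(int);r=32
    hs=cv2.cvtColor(I,cv2.COLOR_RGB2HSV);sl=np.s_[y-r:y+r,x-r:x+r]
    g=I[sl].astype(int).mean(2)
    th=cv2.threshold(g.astype('uint8'),0,1,cv2.THRESH_OTSU);m=np.zeros(I.shape[:2],'uint8');m[sl]=g>th[0]
    cs=sorted(cv2.findContours(m,cv2.RETR_EXTERNAL,cv2.CHAIN_APPROX_NONE)[0],key=cv2.contourArea)
    c=cs[-1];
    Q=np.array([onz(S,*q,.066)[:2] for q in c[:,0].astype(float)]);
    A=np.c_[2*Q,np.ones(len(Q))];k=np.linalg.lstsq(A,(Q**2).sum(1),rcond=None)[0]
    print(n,'thr',th[0],'centre',k[:2],'rad',np.sqrt(k[2]+k[:2]@k[:2]),'resid',np.std(np.hypot(*(Q-k[:2]).T)))
    for d in cs[:-1]:
        if cv2.contourArea(d)>1:
            M=cv2.moments(d);q=onz(S,M['m10']/M['m00'],M['m01']/M['m00'],.064)[:2]-k[:2];print('  blob',q,np.hypot(*q),np.degrees(np.arctan2(q[1],q[0])))
    cv2.imwrite('pics/z_%s.png'%n,cv2.resize(I[sl],(400,400),interpolation=cv2.INTER_CUBIC)[:,:,::-1])
import cv2 as c;c.imwrite('pics/c5.png',np.hstack([c.imread('pics/z_top.png'),c.imread('pics/z_scene.png')]))
E
```

```text
cap centre rel TCP y -0.0010786785100503904 x rel 0.00028195678436082616
top thr 121.0 centre [0.55770783 0.05982919] rad 0.06596747439715467 resid 0.010292600976456625
  blob [-0.03606863 -0.06482223] 0.07418131190018304 -119.09260364670291
scene thr 105.0 centre [0.55260265 0.03764369] rad 0.03308493794598027 resid 0.008313751014460533
  blob [0.03092471 0.03252519] 0.04488012117361735 46.44494261633553
```

View pics/c5.png

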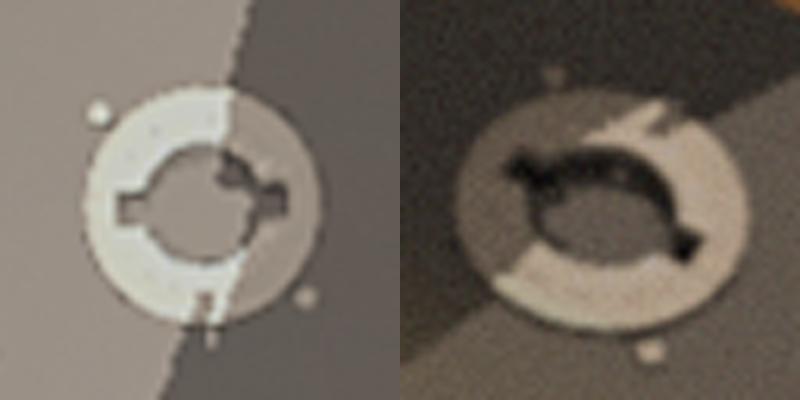

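The well crops show the ring centre at (203,206) in the top crop with pips at (98,115) and (306,297). In the scene crop the ring centre is (203,209) with pips at (154,76) and (251,351).

```bash
python3 - <<'E'
from h import *
for n,c,pp in(('top',(203,206),((98,115),(306,297))),('scene',(203.5,209),((154,76),(251,351)))):
    S=snap(n);x,y=proj(S,dry(0,0,.066)).astype(int)
    f=lambda u,z:onz(S,x-32+(u[0]+.5)/6.25-.5,y-32+(u[1]+.5)/6.25-.5,z)[:2]
    q=[f(p,.064) for p in pp];d=q[0]-q[1]
    print(n,'ring',f(c,.066),'pips mid',(q[0]+q[1])/2,'dist',np.hypot(*d),'ang',np.degrees(np.arctan2(d[1],d[0])))
togo(dry(0,0,.12),YAW-90)
E
```

```text
top ring [0.55288671 0.03230969] pips mid [0.55312128 0.03294548] dist 0.09996832788619582 ang 50.66078623251047
scene ring [0.55293591 0.03270499] pips mid [0.55207198 0.03140934] dist 0.10038991848302198 ang -129.57221612477323
t 7.95 tcp [ 0.5182 -0.3083  0.1473] F [ 0.8  0.3 -2.2] open 0.0121 grip 30.0 j [-12.2  17.5 -14.8  -0.  -57.9  12.4]
go [-34.06  -3.56   2.74] [ 0.13  0.05 -5.03]
```

Request:
send_rows:
  plan:
    - [[-3, -0.3, 0, 0, 0, -0.7], [-7, -0.7, 0, 0, 0, -1.4], [-11, -1.2, 0, 0, 0, -2.1], [-15, -1.6, 0, 0, 0, -2.8], [-19, -2, 0, 0, 0, -3.5], [-23, -2.4, 0, 0, 0, -4.2], [-27, -2.8, 0, 0, 0, -4.9], [-30, -3.1, 0, 0, 0, -5.2]]

```text
clock: 8.62
tool_pos: [0.5487, -0.0058, 0.1479]
orientation: [179.9, -0.0, -84.5]
force: [1.1, -0.6, -1.4]
opening: 0.012
gripper_force: 30.0
```

Request:
send_rows:
  plan:
    - [[-2, -0.1, 0, 0, 0, 0], [-3.8, -0.1, 1, 0, 0, 0], [-3.8, -0.1, 2, 0, 0, 0], [-3.8, -0.1, 2.7, 0, 0, 0], [-3.8, -0.1, 2.7, 0, 0, 0]]

```text
clock: 9.03
tool_pos: [0.545, 0.0289, 0.1192]
orientation: [179.8, -0.1, -84.6]
force: [-0.8, -0.1, -2.6]
opening: 0.012
gripper_force: 30.0
```

```bash
sed -i 's/^YAW=.*/YAW=5.4; W=np.array([.5528,.0324])/' h.py; python3 - <<'E'
from h import *
togo(dry(0,.0015,.1),YAW-90)
print(ctrl.get_obs()['orientation'])
s=snap('wrist');t,r=tool();print(proj(s,dry(0,-.043,.066)))
E
```

```text
t 9.03 tcp [0.545  0.0289 0.1192] F [-0.8 -0.1 -2.6] open 0.012 grip 30.0 j [ 23.6  14.1 -23.8  -0.  -52.3 -18.2]
go [-0.43 -0.82  1.92] [ 0.24 -0.06 -0.01]
[ 1.79758199e+02 -5.66316612e-02 -8.46133650e+01]
[312.34460584 191.42839387]
```

Request:
send_rows:
  plan:
    - [[-0.2, -0.4, 0.7, 0, 0, 0], [-0.4, -0.8, 1.5, 0, 0, 0], [-0.4, -0.8, 1.9, 0, 0, 0], [-0.4, -0.8, 1.9, 0, 0, 0], [-0.4, -0.8, 1.9, 0, 0, 0]]

```text
clock: 9.5
tool_pos: [0.5539, 0.0339, 0.1021]
orientation: [179.9, -0.0, -84.6]
force: [0.6, -0.2, -1.8]
opening: 0.0116
gripper_force: 30.0
```

```bash
python3 - <<'E'
from h import *
togo(dry(0,.0015,.0775),YAW-90)
s=snap('wrist','w3.png');a=snap('scene');x,y=proj(a,dry(0,0,.08)).astype(int)
print(proj(s,dry(0,-.043,.066)),x,y)
cv2.imwrite('pics/c6.png',np.hstack([s['img'][100:420,140:500],cv2.resize(a['img'][y-50:y+30,x-55:x+55],(440,320),interpolation=cv2.INTER_CUBIC)])[:,:,::-1])
E
```

```text
t 9.5 tcp [0.5539 0.0339 0.1021] F [ 0.6 -0.2 -1.8] open 0.0116 grip 30.0 j [ 23.7  15.9 -23.9   0.  -50.2 -18.4]
go [-0.02  0.12  2.46] [ 0.06 -0.02 -0.04]
[331.1288938  187.94401776] 383 240
```

View pics/c6.png

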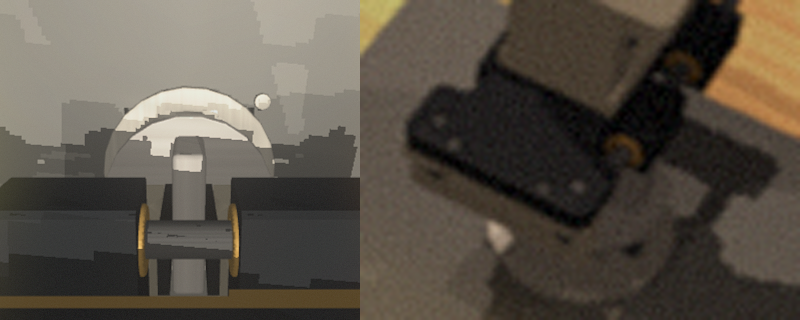

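The wrist view shows the plate and collar concentric to within about 1 mm (collar from 245 to 414, top at row 187). I'll lower slowly.

Request:
send_rows:
  plan:
    - [[0, 0.1, 0.3, 0, 0, 0], [0, 0.1, 0.6, 0, 0, 0], [0, 0.1, 0.9, 0, 0, 0], [0, 0.1, 1.2, 0, 0, 0], [0, 0.1, 1.4, 0, 0, 0], [0, 0.1, 1.4, 0, 0, 0]]

```text
clock: 10.1
tool_pos: [0.5527, 0.0341, 0.0879]
orientation: [179.9, -0.0, -84.6]
force: [-0.4, -1.0, -1.9]
opening: 0.0122
gripper_force: 30.0
```

Request:
send_rows:
  plan:
    - [[0, 0, 0.2, 0, 0, 0], [0, 0, 0.4, 0, 0, 0], [0, 0, 0.6, 0, 0, 0], [0, 0, 0.8, 0, 0, 0], [0, 0, 1.0, 0, 0, 0], [0, 0, 1.1, 0, 0, 0], [0, 0, 1.1, 0, 0, 0], [0, 0, 1.1, 0, 0, 0]]

```text
clock: 10.77
tool_pos: [0.5531, 0.0342, 0.0775]
orientation: [-180.0, 0.0, -84.6]
force: [0.7, 0.1, -1.3]
opening: 0.0114
gripper_force: 30.0
```

Request:
send_rows:
  plan:
    - [[0, 0, 0.1, 0, 0, 0], [0, 0, 0.1, 0, 0, 0], [0, 0, 0.2, 0, 0, 0], [0, 0, 0.2, 0, 0, 0]]

```text
clock: 11.1
tool_pos: [0.5532, 0.0342, 0.0774]
orientation: [-180.0, -0.0, -84.6]
force: [-8.2, 0.8, 16.4]
opening: 0.012
gripper_force: 30.0
```

Request:
send_rows:
  plan:
    - [[0, 0.05, -0.1, 0, 0, 0], [0, 0.05, -0.1, 0, 0, 0], [0, 0.05, -0.1, 0, 0, 0]]

```text
clock: 11.35
tool_pos: [0.5528, 0.0342, 0.0774]
orientation: [-180.0, 0.0, -84.6]
force: [-3.4, 1.3, 7.7]
opening: 0.0116
gripper_force: 30.0
```

Request:
send_rows:
  plan:
    - [[0, 0, 0, 0, 0, 4], [0, 0, 0, 0, 0, 8], [0, 0, 0, 0, 0, 12], [0, -0.02, 0, 0, 0, 16], [0, -0.02, 0, 0, 0, 20], [0, -0.03, 0, 0, 0, 20]]

```text
clock: 11.85
tool_pos: [0.5541, 0.0341, 0.0774]
orientation: [-179.9, 0.0, -104.8]
force: [-0.4, -1.8, 5.6]
opening: 0.0117
gripper_force: 30.0
```

```bash
python3 - <<'E'
from h import *
togo(dry(0,.0015,.0775),YAW-135);print(ctrl.get_obs()['moment'].round(2))
E
```

```text
t 11.85 tcp [0.5541 0.0341 0.0774] F [-0.4 -1.8  5.6] open 0.0117 grip 30.0 j [ 23.8  17.6 -25.6   0.1 -46.7 -38.6]
go [ 0.06  0.13 -0.01] [-0.11  0.06 24.83]
[-0.36 -0.02 -0.06]
```

Request:
send_rows:
  plan:
    - [[0, 0, 0, 0, 0, 4], [0, 0, 0, 0, 0, 8], [0.02, 0, 0, 0, 0, 12], [0.02, 0, 0, 0, 0, 16], [0.03, 0, 0, 0, 0, 20], [0.03, -0.03, 0, 0, 0, 25], [0.03, -0.03, 0, 0, 0, 25], [0.03, -0.03, 0, 0, 0, 25]]

```text
clock: 12.52
tool_pos: [0.5547, 0.0339, 0.0774]
orientation: [-179.9, 0.1, -129.4]
force: [3.6, -1.7, 6.1]
opening: 0.0122
gripper_force: 30.0
```

```bash
python3 - <<'E'
from h import *
togo(dry(0,0,.0775),YAW-135);print(ctrl.get_obs()['moment'].round(2))
s=snap('wrist');a=snap('scene');x,y=proj(a,dry(0,.06,.12)).astype(int)
print([proj(s,dry(.05*q*np.sin(np.pi/4),.05*q*np.cos(np.pi/4),.064)).round(0) for q in(1,-1)])
cv2.imwrite('pics/c7.png',np.hstack([s['img'][100:420,120:520],cv2.resize(a['img'][y-80:y+80,x-100:x+100],(400,320),interpolation=cv2.INTER_CUBIC)])[:,:,::-1])
print(x,y,[proj(a,dry(-.065,.115-.16*np.cos(np.radians(t)),.067+.16*np.sin(np.radians(t)))).round(0) for t in(85,90,95,100)])
E
```

```text
t 12.52 tcp [0.5547 0.0339 0.0774] F [ 3.6 -1.7  6.1] open 0.0122 grip 30.0 j [ 23.7  17.6 -25.5   0.1 -46.7 -63.2]
go [ 0.24  0.05 -0.01] [-0.12  0.12  0.21]
[-0.86 -1.11  0.04]
[array([330., 387.]), array([331., 175.])]
417 241 [array([471., 184.]), array([480., 187.]), array([488., 191.]), array([497., 196.])]
```

View pics/c7.png

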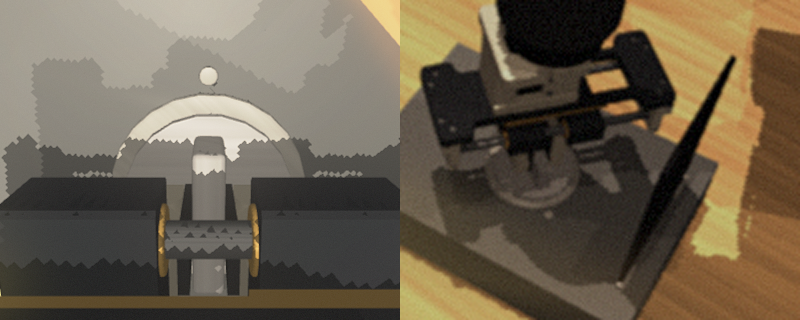

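The fin points straight at the pip (wrist column 328 for both), the grip is 30 N and the cover stands at about 92°. I'm handing it in.

```bash
python3 -c "
from h import *
print(ctrl.close_job())"
```

```text
the job is handed in; nothing more can be done
None
```

The job is handed in, though no verdict came back: the cover stands at about 92°, the cap is fully home and twisted 45° clockwise to the half-way pips, the gripper still holds it with 30 N, and the arm touched none of the mug, microphone or pedal.

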